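Index the repair turntable by one notch

ROBOT

A 6-joint arm with a two-finger parallel gripper is mounted at the origin on the work surface. World frame = base frame: x ahead of the robot, y to its left, z up, the work surface at z = 0. Lengths are in mm, angles in rad, forces in N, time in s.
With the tool pointing down it reaches from about 350 to 975 mm from the base axis. Payload 7.1 kg.
Tool frame: the origin (TCP) lies at the very end of the fingers, on their centre line; the grasp point (between the pads) lies 19 mm behind it; y points along the fingers, x is the direction in which the jaws open and shut, and the axes are right-handed (so a half turn about y gives the same grasp; the last joint's range is limited). The gripper opens to 88 mm and grips with 3 to 60 N. Pads are 20 mm wide; open, the fingers measure 115 mm over their backs; the gripper's body (75 mm by 178 mm) begins 61 mm behind the grasp point.
Start: joints at [1.322, 0.423, 1.63, -0, 1.089, -0.019], TCP at [142.333, 608.561, 222.675] pointing down, gripper open.
Joint ranges: [-3, 3], [-0.9, 2.11], [0.09, 2.58], [-1.31, 4.45], [0.11, 2.69], [-2.54, 2.54]. Speed limits (rad/s): [2.39, 2.39, 3.01, 3.14, 3.14, 3.14].

INTERFACE

Orientations are given as a rotation vector (axis times angle).
In Python, from workcell import ctrl gives the robot as it stands. The module is installed in compiled form; this text tells all that it offers.
- The arm moves only by the tool jog_arm, never from a script. Its argument "steps" is a list of rows, each an object with "turn": the turn, a rotation vector about the world's x, y, z scaled (see below), a list of three; "dp": the shift along the world's x, y, z scaled (see below), a list of three; "claw": the opening, from 0 (shut) to 1 (fully open). In form: [{"turn": [wx, wy, wz], "dp": [x, y, z], "claw": claw}, ...]. A call has 1 to 12 rows; each row is the pose to reach, as a shift and turn from the pose measured when the call began, turning the shorter way round; what a row does not reach only later rows make up. The controller multiplies each number of a shift by 80 mm and each number of a turn by pi rad. A row lasts 1/12 s, in which the tool goes at most 41.7 mm and 7.16 degrees, less where a joint would pass 70% of its speed; a pose out of reach is approached as far as the arm can. A call with a number of a shift or a turn outside -1 to 1 is refused whole. A call with a gripper value outside its range is refused whole. The fingers move at their own pace and stop on an object; the grip force is fixed at half the most. Time passes only in rows, so rows that repeat a pose let the fingers close. It gives the time, the measured TCP pose, the force and the opening at its end, in the units of the state.
- ctrl.get_obs(): the state, without advancing time (a new reading comes with each control period).
- ctrl.get_image(name): name is "scene" or "top" or "wrist"; returns a dict with "img" (400x640x3 uint8, red, green, blue), "range_z" (400x640 float32, mm along the optical axis (not along the pixel's ray), 0 where there is no reading), "fovy" (degrees; the focal length in pixels is half the picture's height over the tangent of half this angle, whatever the lens; pixels are square), "cx", "cy" (the principal point, pixels), "camera_from_world" (4x4, takes a point from world to camera coordinates); the wrist camera has in their place "hand_eye" (4x4, takes a point from camera to tool coordinates, whose origin is the TCP and whose axes are the tool frame's). Camera axes: x right, y down, z forward; pixel columns grow to the right and rows downward; lengths in mm; the calibration is good to about 2 mm. A picture is of the moment at which its call begins: read the wrist's pose just before it.
- ctrl.close_job(): hands the job in, once; it reports no verdict.
The state is a dict: "t": time; "qpos": joint angles; "qvel": joint speeds; "joint_torque": joint torques, N m; "ee_pos": TCP position; "orientation": TCP orientation; "ft_force": force on the tool from outside, world axes, zero at the start; "moment": the same for the moment, N m; "width": finger opening in mm.
Only numpy, scipy, OpenCV 4.12 (cv2) and the standard library are available. Lean on these libraries where they do the work, as an engineer would, in place of code of your own. Each camera call takes 0.05 s, during which the arm holds its last target.

TASK

On the repair bench, push the turntable's spring plunger (the black button in the round collar at its rim) in with the fingertips and, keeping it in so that the table is free, turn the table clockwise (seen from above) to the very next notch; let the plunger spring fully back out there, so that the table is locked, and move clear. Only push: do not lift, tip or shift the appliance that rides on the table, and leave everything else on the bench where it is.

Things in the scene. Friction and masses are not known exactly. Their poses are not given: they have to be found in the camera images.
- stand: Fixed steel stand of the indexing turntable. Origin on the bench, on the vertical turning axis; yaw varies. It carries a fixed index plate, 230 mm across, 42 to 50 mm above the bench, with 8 notches 13.5 mm wide, evenly spaced (45 degrees) in its rim.
- hub (a point): Centre of the top of the turning aluminium platter (188 mm across), on the vertical turning axis, 64 mm above the bench.
- plunger_top (a point): Centre of the top of the plunger's round black push button (49 mm across), 142 mm from the turning axis; moves with the table and the plunger. With the plunger out it is 89 mm above the bench, 4 mm below the collar's rim.
- collar (a point): Centre of the rim of the round aluminium collar around the button, 93 mm above the bench; open at the top, 56 mm inside, 66 mm outside. It stands on an arm of the platter that reaches out past the notched plate. Shut fingertips fit in it, push the button down inside it, and moved sideways push on its wall and turn the table.
- plunger (a joint): How far the plunger is pushed down, m: 0 = fully out, 0.015 = bottomed; spring 4.5 N at 0, 9.5 N at 0.015. Out, its inward steel tooth sits in a notch and locks the table; from about 0.010 it is clear below the plate. Let go between notches it stays at 0.010; at a notch it springs out, centring the table if that is within about 2 degrees.
- turntable (a joint): Angle of the table, rad: near 0 at the start (locked in a notch); grows as the table turns clockwise seen from above; notches every 0.785 (45 degrees). Turns freely with light friction (about 0.1 N m) and stays where it is left.
- appliance: Upturned foot of a kitchen appliance (grey, black bottom plate with screws, about 138 x 84 mm, 67 mm high with the screw heads) standing loose on the middle of the platter, 0.5 to 0.9 kg; rides round with it. Origin at the centre of its underside, z up.
- screwdriver: Bystander, loose: screwdriver lying flat. Leave alone.
- screw_cup: Bystander, loose: small steel cup, 56 mm across, 35 mm high. Leave alone.
- tape_roll: Bystander, loose: yellow roll of tape, 90 mm across, lying flat. Leave alone.
- wrench: Bystander, loose: steel wrench lying flat. Leave alone.
- jar: Bystander, loose: glass jar with steel cap, 68 mm across, 100 mm high. Leave alone.
- mug: Bystander, loose: white mug, 80 mm across, 90 mm high. Leave alone.
- oil_can: Bystander, loose: blue can, 52 mm across, 130 mm high. Leave alone.
There are look-alikes about, which are no part of the job. What is shaped like the appliance but pink or red is not meant.

How it is judged (in metres and radians):
On the way, in this order (a step that is already met when the one before it is completed fails the run):
1. the plunger is pushed in (7 mm or more) with the table still at its first notch (value of joint plunger above 0.007 m and value of joint turntable between -0.15 and 0.15 rad), for 0.05 s.
2. the table has been turned clockwise past half-way to the next notch (value of joint turntable above 0.45 rad), for 0.05 s.
At the end, for the whole second after the job is handed in: The table is locked and at rest in the next notch clockwise (0.785 rad, within 0.03), the plunger is out (less than 2 mm in), and the appliance stands upright on the platter within 30 mm of its middle (value of joint turntable between 0.755 and 0.815 rad and value of joint plunger below 0.002 m and velocity of joint turntable between -0.02 and 0.02 rad/s and horizontal distance between appliance and hub below 0.03 m and angle between appliance's own z axis and vertical below 0.1 rad and z of appliance in the frame of hub below 0.006 m); the robot touches nothing.
It fails at once if the appliance is lifted (10 mm) or tipped (0.25 rad) (z of appliance in the frame of hub above 0.01 m or angle between appliance's own z axis and vertical above 0.25 rad).
It fails at once if the appliance is shifted more than 40 mm off the platter's middle (horizontal distance between appliance and hub above 0.04 m).
It fails at once if a bystander is moved or lifted by more than 20 mm (distance of any of screwdriver, screw_cup, tape_roll, wrench, jar, mug, oil_can from where it was at the start of the episode above 0.02 m).
It also fails if it takes over 35 s, if anything falls off the work surface, if the arm or the gripper's body presses on something with over 40 N, if the wrist force passes 120 N, or if a joint passes its speed limit or range.

## Working session

There is one attempt and no reset: what is moved stays moved. The work goes in short steps, Python scripts to look and compute and a tool call to move; the robot and the scene stay as the last step left them, time stands still between calls to the robot, and variables do not carry over. Pictures are saved under pics/ and viewed, and the job is handed in when it is done.

Besides the shell and the picture viewer there is one more tool, called as name(argument=value, ...), one argument or row to a line, values as JSON. jog_arm: Moves the arm, as the interface text tells. Its arguments: {"type":"object","properties":{"steps":{"type":"array","items":{"type":"object","properties":{"turn":{"type":"array","items":{"type":"number"}},"dp":{"type":"array","items":{"type":"number"}},"claw":{"type":"number"}}}}},"required":["steps"]}

```bash
mkdir -p pics
cat > h.py <<'E'
import numpy as np,cv2
from workcell import ctrl
def pts(d):
    h,w=d["range_z"].shape
    f=h/2/np.tan(np.radians(d["fovy"])/2)
    u,v=np.meshgrid(np.arange(w),np.arange(h))
    z=d["range_z"]
    P=np.stack([(u-d["cx"])/f*z,(v-d["cy"])/f*z,z],-1)
    M=np.linalg.inv(d["camera_from_world"])
    return P@M[:3,:3].T+M[:3,3]
E
python3 - <<'E'
from h import *
print(ctrl.get_obs())
for n in("scene","top"):
    d=ctrl.get_image(n); cv2.imwrite(f"pics/{n}1.png",d["img"][:,:,::-1]); print(n,d["fovy"],d["cx"],d["cy"],d["camera_from_world"].round(3).tolist())
E
```

```text
{'t': 0.0, 'qpos': array([ 1.32198245e+00,  4.23828030e-01,  1.63067800e+00, -1.74867489e-05,
        1.08861902e+00, -1.89999549e-02]), 'qvel': array([-1.17010185e-03, -1.67072380e-05,  1.67313860e-04,  6.55269064e-04,
        1.41462637e-03, -1.38036259e-04]), 'joint_torque': array([-1.53462039e-03, -5.44621825e+01, -2.73671132e+01,  6.44052937e-02,
        2.28779681e-02, -9.56968529e-05]), 'ee_pos': array([142.21508181, 608.03265491, 221.91442213]), 'orientation': array([-1.31014517, -1.03739032,  1.03941095]), 'ft_force': array([ 0.57530361, -0.34923356, -0.12251703]), 'moment': array([-0.00067996, -0.0638525 ,  0.01627404]), 'width': 87.74175059792923}
scene 56.910757325258615 317.08356861098156 196.25363237391517 [[0.379, 0.925, -0.006, -234.202], [0.529, -0.222, -0.819, -225.624], [-0.759, 0.307, -0.574, 1588.241], [0.0, 0.0, 0.0, 1.0]]
top 49.76153144044986 312.5105650538386 195.35155718096556 [[0.019, -1.0, 0.006, 0.317], [-0.99, -0.02, -0.138, 586.515], [0.138, -0.003, -0.99, 1341.382], [0.0, 0.0, 0.0, 1.0]]
```

View pics/scene1.png

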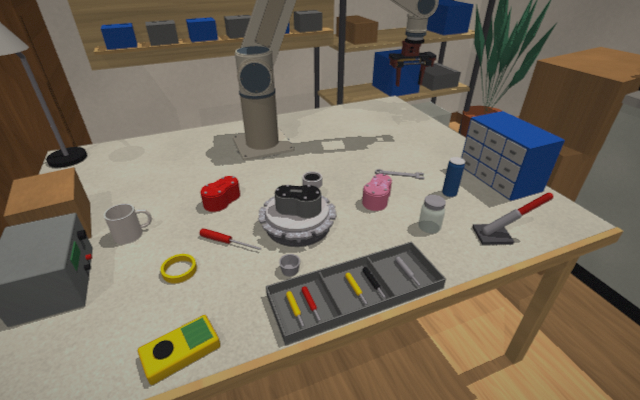

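View pics/top1.png

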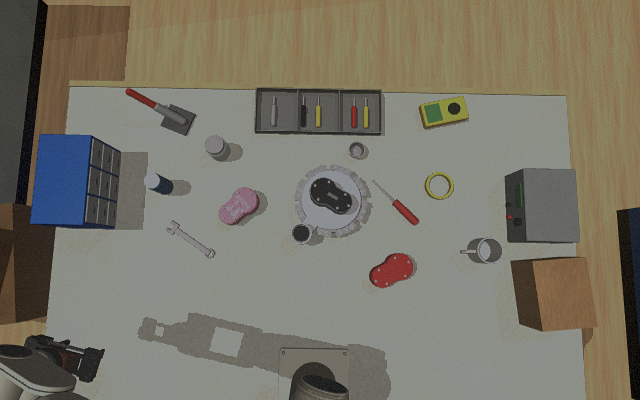

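Run:
```python
from h import *
d=ctrl.get_image("top"); im=d["img"]
c=im[165:255,260:400,::-1]; cv2.imwrite("pics/crop1.png",cv2.resize(c,None,fx=5,fy=5,interpolation=cv2.INTER_CUBIC))
P=pts(d)
r=P[...,2]
print(r[225:245:2,290:316:2].round(0).astype(int))
X=P[165:255,260:400].reshape(-1,3)
def fit(X,z0,z1,c0,R0,R1):
    c=np.array(c0,float)
    for _ in range(20):
        q=np.hypot(*(X[:,:2]-c).T); m=(X[:,2]>z0)&(X[:,2]<z1)&(q<R1)&(q>=R0)
        x=X[m]; (a,b),rad=cv2.minEnclosingCircle(x[:,:2].astype(np.float32)); c=np.array([a,b])
    return c,rad,m.sum(),x[:,2].mean()
h0=P[200,331,:2]; k0=P[233,302,:2]; print(h0,k0)
print("plate",fit(X,35,58,h0,90,122)); print("platter",fit(X,60,68,h0,0,105))
print("collar",fit(X,84,100,k0,0,40));
```

```text
[[-3  6 91 89 68 64 61 65 89 72 62 63 67]
 [ 0 91 85 87 86 91 92 89 65 94 61 62 67]
 [ 3 96 91 88 88 85 90 91 86 68 93 59 63]
 [ 1 73 87 88 88 89 92 90 88 85 91 63 56]
 [97 63 88 86 89 92 89 85 92 86 95  0  0]
 [ 5 69 86 89 95 91 89 91 86 87 93  3  1]
 [-5 94 89 92 86 90 91 90 88 67 96  3  1]
 [-2 93 69 92 90 94 86 89 68 92  4 -1 -6]
 [ 7  1 95 91 62 64 66 62 95 80 -5  0  2]
 [-1  3  2  1 91 90 92 92 -3 -4  2  4 -3]]
[561.3583208  -43.77357509] [462.98624655  41.70082897]
plate (array([570.85748291, -45.35200119]), 117.55223846435547, np.int64(1156), np.float64(49.94537243544232))
platter (array([561.92736816, -39.45152283]), 103.98111724853516, np.int64(1496), np.float64(63.87458833662076))
collar (array([462.87780762,  45.88651276]), 32.44425964355469, np.int64(293), np.float64(90.14368934661286))
```

View pics/crop1.png

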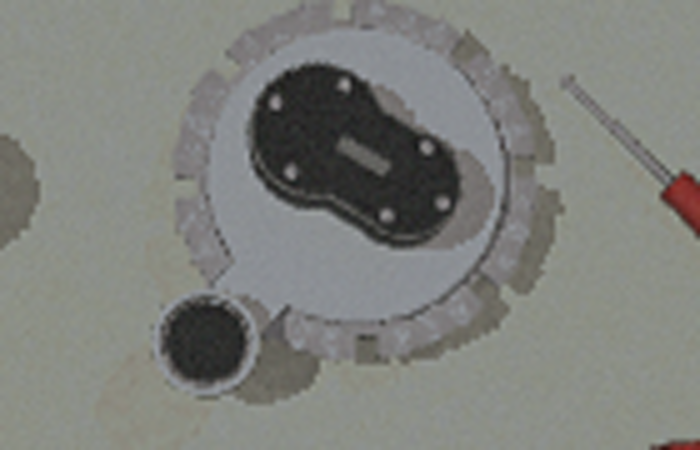

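Run:
```python
from h import *
from scipy.optimize import least_squares
d=ctrl.get_image("top"); im=d["img"]
f=200/np.tan(np.radians(d["fovy"])/2); M=np.linalg.inv(d["camera_from_world"])
def ray(u,v,z):
    r=np.stack([(u-d["cx"])/f,(v-d["cy"])/f,np.ones_like(u)],-1)@M[:3,:3].T
    return (M[:3,3]+r*((z-M[2,3])/r[:,2])[:,None])[:,:2]
g=cv2.cvtColor(im,cv2.COLOR_RGB2GRAY)
m=((g<70)).astype(np.uint8); m[:218]=0;m[248:]=0;m[:,:288]=0;m[:,316:]=0
n,l,s,c=cv2.connectedComponentsWithStats(m)
i=1+np.argmax(s[1:,4]); print(s[i],c[i]); k=ray(*[np.array([a]) for a in c[i]],89.)[0]; print("button",k)
P=pts(d)
# platter edge: bright mask, z within 58..70
h0=k+0; 
X=P[165:255,260:400].reshape(-1,3)
c=np.array([565,-42.])
q=X[(X[:,2]>40)&(X[:,2]<57)]
# plate outer: for each angle bin the max radius
for R,z0,z1 in((115,38,57),(94,58.5,70)):
  q=X[(X[:,2]>z0)&(X[:,2]<z1)]
  cc=c.copy()
  for _ in range(5):
    e=q[:,:2]-cc; a=np.arctan2(e[:,1],e[:,0]); r=np.hypot(*e.T); ok=r<R+8
    ka=np.arctan2(*(k-cc)[::-1]); ok&=abs((a-ka+np.pi)%(2*np.pi)-np.pi)>0.45
    b=(a*36/np.pi).astype(int); pick=[]
    for t in set(b[ok]):
        w=np.where(ok&(b==t))[0]
        if len(w)>4: pick.append(w[np.argmax(r[w])])
    p=q[pick,:2]
    s=least_squares(lambda v:np.hypot(p[:,0]-v[0],p[:,1]-v[1])-v[2],[*cc,R],loss="soft_l1",f_scale=2)
    cc=s.x[:2]
  print(R,s.x,np.hypot(*(k-cc)),np.degrees(np.arctan2(*(k-cc)[::-1])))
```

```text
[293 225  16  16 198] [300.6969697  232.88383838]
button [463.24469853  45.67960703]
115 [571.32917368 -45.75930967 115.08119019] 141.57446540354897 139.7689486559423
94 [570.95067117 -45.57927758  92.76200244] 141.16926209852406 139.72551321381428
```

Run:
```python
from h import *
from scipy.spatial.transform import Rotation as R
o=ctrl.get_obs(); print(R.from_rotvec(o["orientation"]).as_matrix().round(3));
```

```text
[[ 0.228 -0.    -0.974]
 [ 0.974 -0.001  0.228]
 [-0.001 -1.     0.   ]]
```

jog_arm(
  steps=[
    {"dp": [0.29, -0.5, 0], "turn": [0, 0, -0.01], "claw": 0},
    {"dp": [0.58, -0.99, 0], "turn": [0, 0, -0.021], "claw": 0},
    {"dp": [0.58, -0.99, 0], "turn": [0, 0, -0.021], "claw": 0},
  ],
)

```text
t: 0.45
ee_pos: [189.8, 524.4, 221.3]
orientation: [-1.339, -0.984, 0.99]
ft_force: [-0.9, 0.3, -0.6]
width: 71.5
```

jog_arm(
  steps=[
    {"dp": [0.29, -0.5, 0], "turn": [0, 0, -0.01], "claw": 0},
    {"dp": [0.58, -0.99, 0], "turn": [0, 0, -0.021], "claw": 0},
    {"dp": [0.58, -0.99, 0], "turn": [0, 0, -0.021], "claw": 0},
  ],
)

```text
t: 0.7
ee_pos: [237.2, 441.3, 220.9]
orientation: [-1.366, -0.931, 0.94]
ft_force: [1.1, 1.0, -1.0]
width: 51.3
```

jog_arm(
  steps=[
    {"dp": [0.29, -0.5, 0], "turn": [0, 0, -0.01], "claw": 0},
    {"dp": [0.58, -0.99, 0], "turn": [0, 0, -0.021], "claw": 0},
    {"dp": [0.58, -0.99, 0], "turn": [0, 0, -0.021], "claw": 0},
  ],
)

```text
t: 0.95
ee_pos: [284.5, 358.9, 220.8]
orientation: [-1.391, -0.878, 0.889]
ft_force: [0.1, -0.4, 0.1]
width: 31.3
```

jog_arm(
  steps=[
    {"dp": [0.29, -0.5, 0], "turn": [0, 0, -0.01], "claw": 0},
    {"dp": [0.58, -0.99, 0], "turn": [0, 0, -0.021], "claw": 0},
    {"dp": [0.58, -0.99, 0], "turn": [0, 0, -0.021], "claw": 0},
  ],
)

```text
t: 1.2
ee_pos: [332.4, 277.0, 220.9]
orientation: [-1.414, -0.825, 0.836]
ft_force: [-0.0, -0.1, 0.2]
width: 11.3
```

jog_arm(
  steps=[
    {"dp": [0.29, -0.5, 0], "turn": [0, 0, -0.01], "claw": 0},
    {"dp": [0.58, -0.99, 0], "turn": [0, 0, -0.021], "claw": 0},
    {"dp": [0.58, -0.99, 0], "turn": [0, 0, -0.021], "claw": 0},
  ],
)

```text
t: 1.45
ee_pos: [380.9, 195.2, 221.2]
orientation: [-1.435, -0.773, 0.783]
ft_force: [-1.1, 0.3, -0.1]
width: -0.0
```

jog_arm(
  steps=[
    {"dp": [0.29, -0.5, 0], "turn": [0, 0, -0.01], "claw": 0},
    {"dp": [0.58, -0.99, 0], "turn": [0, 0, -0.021], "claw": 0},
    {"dp": [0.58, -0.99, 0], "turn": [0, 0, -0.021], "claw": 0},
  ],
)

```text
t: 1.7
ee_pos: [430.1, 113.4, 221.8]
orientation: [-1.455, -0.721, 0.728]
ft_force: [0.7, 0.4, 0.0]
width: 0.2
```

jog_arm(
  steps=[
    {"dp": [0.24, -0.38, -0.2], "turn": [0, 0, -0.012], "claw": 0},
    {"dp": [0.486, -0.76, -0.5], "turn": [0, 0, -0.024], "claw": 0},
    {"dp": [0.486, -0.76, -0.9], "turn": [0, 0, -0.024], "claw": 0},
    {"dp": [0.486, -0.76, -0.9], "turn": [0, 0, -0.024], "claw": 0},
  ],
)

```text
t: 2.03
ee_pos: [467.2, 51.2, 145.5]
orientation: [-1.473, -0.655, 0.674]
ft_force: [-1.0, 0.7, 0.4]
width: 0.4
```

Run:
```python
from h import *
from scipy.spatial.transform import Rotation as R
o=ctrl.get_obs(); m=R.from_rotvec(o["orientation"]).as_matrix(); print(o["ee_pos"],m.round(3),np.degrees(np.arctan2(m[1,0],m[0,0])),o["qpos"])
d=ctrl.get_image("wrist"); cv2.imwrite("pics/wrist1.png",d["img"][:,:,::-1]);
d=ctrl.get_image("top"); cv2.imwrite("pics/top2.png",cv2.resize(d["img"][150:270,240:400,::-1],None,fx=4,fy=4));
```

```text
[467.16684752  51.22184173 145.48219391] [[ 0.66  -0.008 -0.751]
 [ 0.751 -0.01   0.66 ]
 [-0.013 -1.    -0.001]] 48.69733433973605 [ 0.08991612  0.31933724  2.01717656 -0.01259066  0.81398269 -0.7513304 ]
```

View pics/wrist1.png

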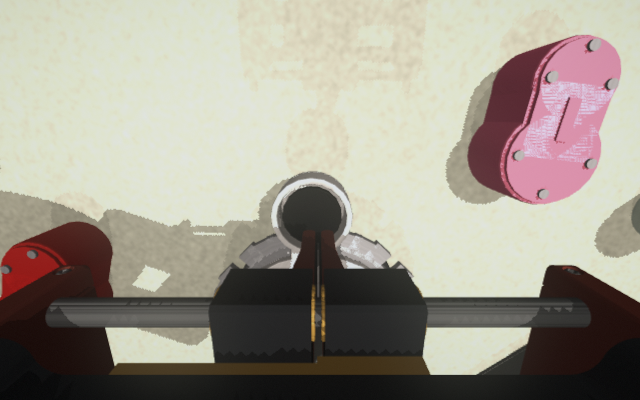

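View pics/top2.png

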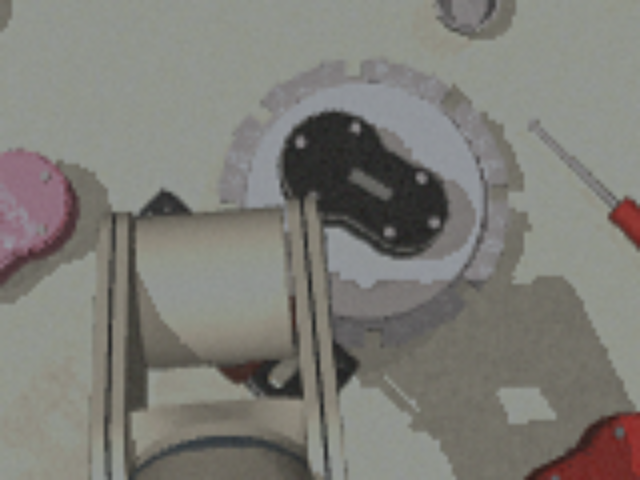

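```bash
cat >> h.py <<'E'
from scipy.spatial.transform import Rotation as R
def wrist():
    o=ctrl.get_obs(); d=ctrl.get_image("wrist")
    T=np.eye(4);T[:3,:3]=R.from_rotvec(o["orientation"]).as_matrix();T[:3,3]=o["ee_pos"]
    d["camera_from_world"]=np.linalg.inv(T@d["hand_eye"])
    return o,d,pts(d)
E
python3 - <<'E'
from h import *
from scipy.optimize import least_squares
o,d,P=wrist()
X=P[150:300,230:400].reshape(-1,3)
k=np.array([463.2,45.7]); r=np.hypot(*(X[:,:2]-k).T)
m=(X[:,2]>90.5)&(X[:,2]<98)&(r>22)&(r<40); x=X[m]
s=least_squares(lambda v:np.hypot(x[:,0]-v[0],x[:,1]-v[1])-30.5,k,loss="soft_l1"); print(m.sum(),x[:,2].mean(),s.x)
E
```

```text
1179 92.82591773537851 [462.69048515  46.80116188]
```

jog_arm(
  steps=[
    {"dp": [0.02, 0.022, -0.3], "turn": [0, 0, 0.005], "claw": 0},
    {"dp": [0.02, 0.022, -0.62], "turn": [0, 0, 0.005], "claw": 0},
    {"dp": [0.02, 0.022, -0.62], "turn": [0, 0, 0.005], "claw": 0},
    {"dp": [0.02, 0.022, -0.62], "turn": [0, 0, 0.005], "claw": 0},
  ],
)

```text
t: 2.52
ee_pos: [470.4, 56.0, 101.7]
orientation: [-1.47, -0.676, 0.685]
ft_force: [0.4, -0.2, 0.2]
width: 0.5
```

Run:
```python
from h import *
o,d,P=wrist(); print(o["ee_pos"],np.degrees(R.from_rotvec(o["orientation"]).as_matrix()[:,0])); cv2.imwrite("pics/wrist2.png",d["img"][:,:,::-1])
```

```text
[470.42203333  55.99549153 101.70204263] [36.90954385 43.82090783 -0.46899932]
```

View pics/wrist2.png

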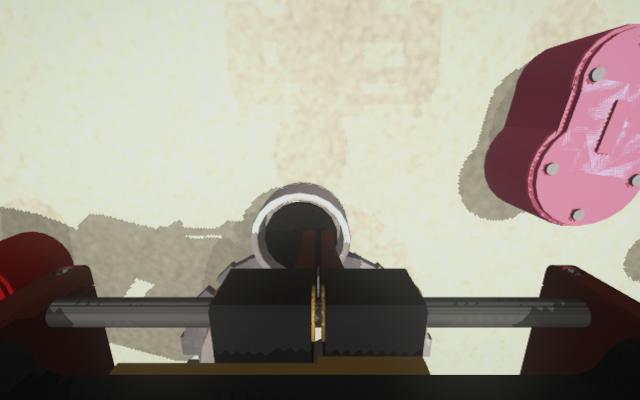

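jog_arm(
  steps=[
    {"dp": [-0.03, -0.047, 0], "turn": [0, 0, 0], "claw": 0},
    {"dp": [-0.03, -0.047, 0], "turn": [0, 0, 0], "claw": 0},
    {"dp": [-0.03, -0.047, -0.06], "turn": [0, 0, 0], "claw": 0},
    {"dp": [-0.03, -0.047, -0.12], "turn": [0, 0, 0], "claw": 0},
    {"dp": [-0.03, -0.047, -0.12], "turn": [0, 0, 0], "claw": 0},
    {"dp": [-0.03, -0.047, -0.12], "turn": [0, 0, 0], "claw": 0},
  ],
)

```text
t: 3.07
ee_pos: [468.5, 52.1, 92.5]
orientation: [-1.47, -0.677, 0.684]
ft_force: [0.1, 0.1, -0.2]
width: 0.1
```

jog_arm(
  steps=[
    {"dp": [0, 0, -0.05], "turn": [0, 0, 0], "claw": 0},
    {"dp": [0, 0, -0.1], "turn": [0, 0, 0], "claw": 0},
    {"dp": [0.016, 0.019, -0.1], "turn": [0, 0, 0], "claw": 0},
    {"dp": [0.032, 0.038, -0.1], "turn": [0, 0, 0], "claw": 0},
    {"dp": [0.032, 0.038, -0.1], "turn": [0, 0, 0], "claw": 0},
  ],
)

```text
t: 3.48
ee_pos: [471.1, 55.3, 84.3]
orientation: [-1.47, -0.676, 0.685]
ft_force: [-0.5, -1.0, 2.9]
width: 0.5
```

jog_arm(
  steps=[
    {"dp": [0.012, 0.014, 0], "turn": [0, 0, 0], "claw": 0},
    {"dp": [0.025, 0.03, 0], "turn": [0, 0, 0], "claw": 0},
    {"dp": [0.025, 0.03, 0], "turn": [0, 0, 0], "claw": 0},
  ],
)

```text
t: 3.73
ee_pos: [472.9, 57.8, 84.3]
orientation: [-1.469, -0.676, 0.685]
ft_force: [-0.8, -1.1, 4.3]
width: 0.4
```

jog_arm(
  steps=[
    {"dp": [0.012, 0.014, 0], "turn": [0, 0, 0], "claw": 0},
    {"dp": [0.025, 0.03, 0], "turn": [0, 0, 0], "claw": 0},
    {"dp": [0.025, 0.03, 0], "turn": [0, 0, 0], "claw": 0},
  ],
)

```text
t: 3.98
ee_pos: [475.1, 60.5, 84.3]
orientation: [-1.469, -0.676, 0.685]
ft_force: [-1.4, -1.5, 4.2]
width: 0.6
```

jog_arm(
  steps=[
    {"dp": [0.012, 0.014, 0], "turn": [0, 0, 0], "claw": 0},
    {"dp": [0.025, 0.03, 0], "turn": [0, 0, 0], "claw": 0},
    {"dp": [0.025, 0.03, 0], "turn": [0, 0, 0], "claw": 0},
  ],
)

```text
t: 4.23
ee_pos: [476.0, 62.2, 84.2]
orientation: [-1.47, -0.674, 0.688]
ft_force: [-4.3, -7.5, 7.9]
width: 0.5
```

Run:
```python
from h import *
from scipy.optimize import least_squares
o,d,P=wrist(); print(o["ee_pos"],o["ft_force"]); cv2.imwrite("pics/wrist3.png",d["img"][:,:,::-1])
X=P[150:300,230:400].reshape(-1,3)
k=np.array([463.2,45.7]); r=np.hypot(*(X[:,:2]-k).T)
m=(X[:,2]>90.5)&(X[:,2]<98)&(r>22)&(r<40); x=X[m]
s=least_squares(lambda v:np.hypot(x[:,0]-v[0],x[:,1]-v[1])-30.5,k,loss="soft_l1"); print(m.sum(),x[:,2].mean(),s.x)
```

```text
[476.03136689  62.19742774  84.20292088] [-4.3088086  -7.48948497  7.90754427]
1637 92.92320906135058 [464.46181699  48.61405422]
```

View pics/wrist3.png

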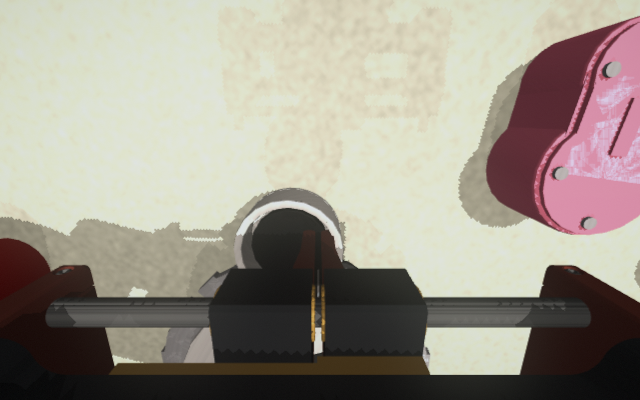

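jog_arm(
  steps=[
    {"dp": [0, 0, -0.05], "turn": [0, 0, 0], "claw": 0},
    {"dp": [0, 0, -0.1], "turn": [0, 0, 0], "claw": 0},
    {"dp": [0, 0, -0.1], "turn": [0, 0, 0], "claw": 0},
    {"dp": [0, 0, -0.1], "turn": [0, 0, 0], "claw": 0},
  ],
)

```text
t: 4.62
ee_pos: [476.6, 62.7, 76.4]
orientation: [-1.469, -0.675, 0.686]
ft_force: [-1.7, 0.9, 4.9]
width: 0.4
```

```bash
cat > m.py <<'E'
from h import *
from scipy.optimize import least_squares
def meas(k,hub=np.array([571.1,-45.7])):
    o,d,P=wrist(); k=np.array(k,float)
    X=P[120:300,200:430].reshape(-1,3)
    for _ in range(3):
        r=np.hypot(*(X[:,:2]-k).T)
        m=(X[:,2]>90.5)&(X[:,2]<98)&(r>22)&(r<40); x=X[m]
        k=least_squares(lambda v:np.hypot(x[:,0]-v[0],x[:,1]-v[1])-30.5,k,loss="soft_l1").x
    b=X[(r<22)&(X[:,2]<89)&(X[:,2]>55)]
    a=np.degrees(np.arctan2(*(k-hub)[::-1])); 
    print("ee",o["ee_pos"].round(1),"F",o["ft_force"].round(1),"collar",k.round(1),"ang",a.round(2),"r",np.hypot(*(k-hub)).round(1),"turned",(139.7-a).round(2),"btn z",np.percentile(b[:,2],[20,50,80]).round(1) if len(b) else None,len(b), "off",(o["ee_pos"][:2]-k).round(1))
    return o,d
E
python3 - <<'E'
from m import *
o,d=meas([465,48]);o,d=meas([465,48])
E
```

```text
ee [476.6  62.7  76.4] F [-1.7  0.9  4.9] collar [465.2  49.5] ang 138.05 r 142.4 turned 1.65 btn z [75.8 76.3 76.9] 2505 off [11.4 13.2]
ee [476.6  62.7  76.4] F [-1.7  1.5  5.5] collar [465.2  49.5] ang 138.05 r 142.4 turned 1.65 btn z [75.8 76.3 76.8] 2497 off [11.5 13.2]
```

Run:
```python
from m import *
h=np.array([571.1,-45.7]); p=np.array([476.6,62.7]); e=p-h
for a in np.r_[np.arange(2,25,2)]:
    t=-np.radians(a); c,s=np.cos(t),np.sin(t); q=np.array([c*e[0]-s*e[1],s*e[0]+c*e[1]])-e; print(a,(q/80).round(3),round(t/np.pi,4))
```

```text
2 [0.048 0.04 ] -0.0111
4 [0.097 0.079] -0.0222
6 [0.148 0.116] -0.0333
8 [0.2   0.151] -0.0444
10 [0.253 0.185] -0.0556
12 [0.308 0.216] -0.0667
14 [0.363 0.246] -0.0778
16 [0.419 0.273] -0.0889
18 [0.477 0.299] -0.1
20 [0.535 0.322] -0.1111
22 [0.594 0.344] -0.1222
24 [0.653 0.363] -0.1333
```

jog_arm(
  steps=[
    {"dp": [0.048, 0.04, 0], "turn": [0, 0, -0.011], "claw": 0},
    {"dp": [0.097, 0.079, 0], "turn": [0, 0, -0.022], "claw": 0},
    {"dp": [0.148, 0.116, 0], "turn": [0, 0, -0.033], "claw": 0},
    {"dp": [0.2, 0.151, 0], "turn": [0, 0, -0.044], "claw": 0},
    {"dp": [0.253, 0.185, 0], "turn": [0, 0, -0.056], "claw": 0},
    {"dp": [0.308, 0.216, 0], "turn": [0, 0, -0.067], "claw": 0},
    {"dp": [0.363, 0.246, 0], "turn": [0, 0, -0.078], "claw": 0},
    {"dp": [0.419, 0.273, 0], "turn": [0, 0, -0.089], "claw": 0},
    {"dp": [0.477, 0.299, 0], "turn": [0, 0, -0.1], "claw": 0},
    {"dp": [0.535, 0.322, 0], "turn": [0, 0, -0.111], "claw": 0},
    {"dp": [0.535, 0.322, 0], "turn": [0, 0, -0.111], "claw": 0},
  ],
)

```text
t: 5.63
ee_pos: [520.9, 89.3, 76.7]
orientation: [-1.538, -0.404, 0.413]
ft_force: [-1.0, 2.9, 4.5]
width: 0.6
```

Run:
```python
from m import *
o,d=meas([508,83]); cv2.imwrite("pics/wrist4.png",d["img"][:,:,::-1])
h=np.array([571.1,-45.7]); e=o["ee_pos"][:2]-h; print(np.hypot(*e),np.degrees(np.arctan2(e[1],e[0])))
for a in np.r_[np.arange(2,25,2)]:
    t=-np.radians(a); c,s=np.cos(t),np.sin(t); q=np.array([c*e[0]-s*e[1],s*e[0]+c*e[1]])*143.8/np.hypot(*e)-e; print(a,(q/80).round(3),round(t/np.pi,4))
```

```text
ee [520.9  89.3  76.7] F [-1.   2.9  4.5] collar [505.7  81.1] ang 117.3 r 142.7 turned 22.4 btn z [76.1 76.6 77.2] 2518 off [15.2  8.2]
144.04654232334332 110.4043746104856
2 [0.06  0.018] -0.0111
4 [0.12  0.037] -0.0222
6 [0.181 0.053] -0.0333
8 [0.242 0.068] -0.0444
10 [0.303 0.08 ] -0.0556
12 [0.365 0.091] -0.0667
14 [0.427 0.099] -0.0778
16 [0.49  0.105] -0.0889
18 [0.552 0.108] -0.1
20 [0.615 0.11 ] -0.1111
22 [0.678 0.109] -0.1222
24 [0.74  0.106] -0.1333
```

View pics/wrist4.png

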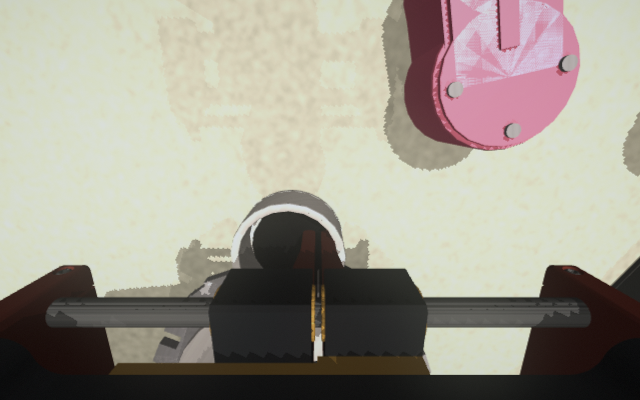

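jog_arm(
  steps=[
    {"dp": [0.06, 0.018, 0], "turn": [0, 0, -0.011], "claw": 0},
    {"dp": [0.12, 0.037, 0], "turn": [0, 0, -0.022], "claw": 0},
    {"dp": [0.181, 0.053, 0], "turn": [0, 0, -0.033], "claw": 0},
    {"dp": [0.242, 0.068, 0], "turn": [0, 0, -0.044], "claw": 0},
    {"dp": [0.303, 0.08, 0], "turn": [0, 0, -0.056], "claw": 0},
    {"dp": [0.365, 0.091, 0], "turn": [0, 0, -0.067], "claw": 0},
    {"dp": [0.427, 0.099, 0], "turn": [0, 0, -0.078], "claw": 0},
    {"dp": [0.49, 0.105, 0], "turn": [0, 0, -0.089], "claw": 0},
    {"dp": [0.552, 0.108, 0], "turn": [0, 0, -0.1], "claw": 0},
    {"dp": [0.615, 0.11, 0], "turn": [0, 0, -0.111], "claw": 0},
    {"dp": [0.615, 0.11, 0], "turn": [0, 0, -0.111], "claw": 0},
    {"dp": [0.615, 0.11, 0], "turn": [0, 0, -0.111], "claw": 0},
  ],
)

```text
t: 6.68
ee_pos: [570.3, 98.5, 77.0]
orientation: [-1.57, -0.133, 0.142]
ft_force: [0.1, 4.5, 4.6]
width: 0.3
```

Run:
```python
from m import *
o,d=meas([552,95])
h=np.array([571.1,-45.7]); e=o["ee_pos"][:2]-h; print(np.hypot(*e),np.degrees(np.arctan2(e[1],e[0])))
d=ctrl.get_image("top"); cv2.imwrite("pics/top4.png",cv2.resize(d["img"][150:270,240:400,::-1],None,fx=4,fy=4));
```

```text
ee [570.3  98.5  77. ] F [0.1 4.5 4.6] collar [553.3  96.1] ang 97.16 r 142.9 turned 42.54 btn z [76.4 76.9 77.4] 2529 off [17.   2.4]
144.19812706371002 90.33115717411702
```

View pics/top4.png

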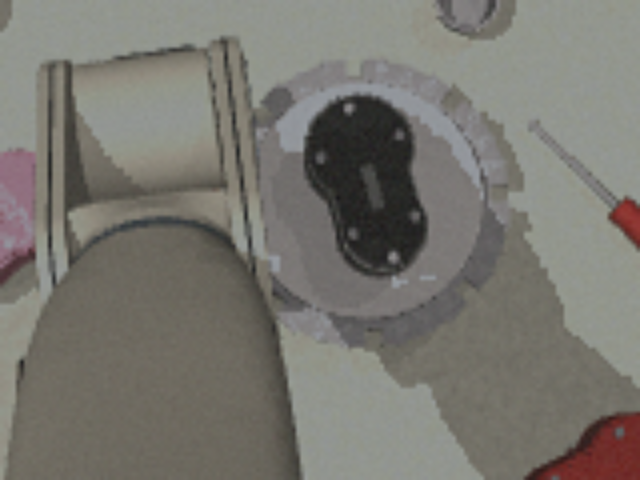

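jog_arm(
  steps=[
    {"dp": [0.025, 0, 0], "turn": [0, 0, -0.004], "claw": 0},
    {"dp": [0.05, -0.003, 0], "turn": [0, 0, -0.009], "claw": 0},
    {"dp": [0.075, -0.005, 0], "turn": [0, 0, -0.013], "claw": 0},
    {"dp": [0.075, -0.005, 0], "turn": [0, 0, -0.013], "claw": 0},
    {"dp": [0.075, -0.005, 0], "turn": [0, 0, -0.013], "claw": 0},
  ],
)

```text
t: 7.2
ee_pos: [576.4, 98.4, 77.1]
orientation: [-1.572, -0.101, 0.108]
ft_force: [-0.1, 4.6, 3.6]
width: 0.6
```

Run:
```python
from m import *
o,d=meas([559,96])
```

```text
ee [576.4  98.4  77.1] F [-0.1  4.6  3.6] collar [559.4  96.7] ang 94.71 r 142.9 turned 44.99 btn z [76.4 76.9 77.5] 2543 off [17.   1.7]
```

jog_arm(
  steps=[
    {"dp": [0, 0, 0.04], "turn": [0, 0, 0], "claw": 0},
    {"dp": [0, 0, 0.08], "turn": [0, 0, 0], "claw": 0},
    {"dp": [-0.02, 0, 0.1], "turn": [0, 0, 0], "claw": 0},
    {"dp": [-0.06, 0, 0.12], "turn": [0, 0, 0], "claw": 0},
    {"dp": [-0.1, 0, 0.16], "turn": [0, 0, 0], "claw": 0},
    {"dp": [-0.12, 0, 0.3], "turn": [0, 0, 0], "claw": 0},
    {"dp": [-0.12, 0, 0.6], "turn": [0, 0, 0], "claw": 0},
    {"dp": [-0.12, 0, 0.7], "turn": [0, 0, 0], "claw": 0},
    {"dp": [-0.12, 0, 0.7], "turn": [0, 0, 0], "claw": 0},
  ],
)

```text
t: 8.0
ee_pos: [567.9, 98.4, 135.4]
orientation: [-1.572, -0.104, 0.106]
ft_force: [0.8, -0.2, 0.1]
width: 0.4
```

Run:
```python
from m import *
o,d=meas([559,96]); cv2.imwrite("pics/wrist5.png",d["img"][:,:,::-1])
o,d,P=wrist(); X=P.reshape(-1,3); r=np.hypot(X[:,0]-559.4,X[:,1]-96); b=X[(r<20)&(X[:,2]>60)&(X[:,2]<100)]; print("btn z",np.percentile(b[:,2],[10,50,90]))
```

```text
ee [567.9  98.4 135.4] F [ 0.8 -0.2  0.1] collar [558.6  96.8] ang 95.0 r 143.1 turned 44.7 btn z [88.1 88.6 88.9] 813 off [9.2 1.6]
btn z [88.36837142 89.16687571 89.93283972]
```

View pics/wrist5.png

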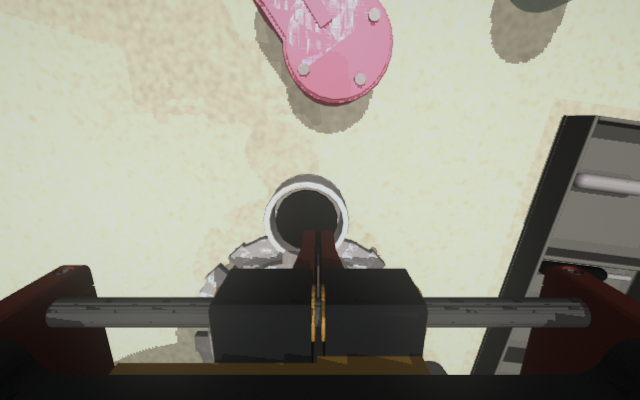

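jog_arm(
  steps=[
    {"dp": [0, 0, 0.4], "turn": [0, 0, 0], "claw": 0},
    {"dp": [0, 0, 0.9], "turn": [0, 0, 0], "claw": 0},
    {"dp": [-0.2, 0.2, 1], "turn": [0, 0, 0], "claw": 0},
    {"dp": [-0.5, 0.6, 1], "turn": [0, 0, 0], "claw": 0},
    {"dp": [-0.8, 1, 1], "turn": [0, 0, 0], "claw": 0},
    {"dp": [-0.8, 1, 1], "turn": [0, 0, 0], "claw": 0},
    {"dp": [-0.8, 1, 1], "turn": [0, 0, 0], "claw": 0},
  ],
)

```text
t: 8.68
ee_pos: [501.0, 179.2, 212.2]
orientation: [-1.572, -0.103, 0.112]
ft_force: [0.4, 0.3, 0.7]
width: 0.2
```

jog_arm(
  steps=[
    {"dp": [-0.4, 0.5, 0], "turn": [0, 0, 0], "claw": 0},
    {"dp": [-0.8, 1, 0], "turn": [0, 0, 0], "claw": 0},
    {"dp": [-0.8, 1, 0], "turn": [0, 0, 0], "claw": 0},
    {"dp": [-0.8, 1, 0], "turn": [0, 0, 0], "claw": 0},
  ],
)

```text
t: 9.02
ee_pos: [435.3, 260.5, 211.3]
orientation: [-1.573, -0.103, 0.116]
ft_force: [0.6, 0.3, 0.3]
width: 0.6
```

Run:
```python
from h import *
d=ctrl.get_image("top"); im=d["img"]; cv2.imwrite("pics/top5.png",im[:,:,::-1])
P=pts(d); X=P[140:260,250:400].reshape(-1,3); h=np.array([571.1,-45.7])
r=np.hypot(*(X[:,:2]-h).T)
x=X[(X[:,2]>84)&(X[:,2]<100)&(r>105)&(r<180)]; (c,rad)=cv2.minEnclosingCircle(x[:,:2].astype(np.float32)); e=np.array(c)-h; print(c,rad,139.7-np.degrees(np.arctan2(e[1],e[0])))
a=X[(X[:,2]>118)&(X[:,2]<140)&(r<110)]; (c,s,ang)=cv2.minAreaRect(a[:,:2].astype(np.float32)); print("appliance",c,s,np.hypot(*(np.array(c)-h)),np.median(a[:,2]))
```

```text
(557.74951171875, 95.78063201904297) 32.707847595214844 44.30938014176306
appliance (576.9114379882812, -44.01420593261719) (136.0314483642578, 81.09581756591797) 6.051009265342539 127.67743790247346
```

View pics/top5.png

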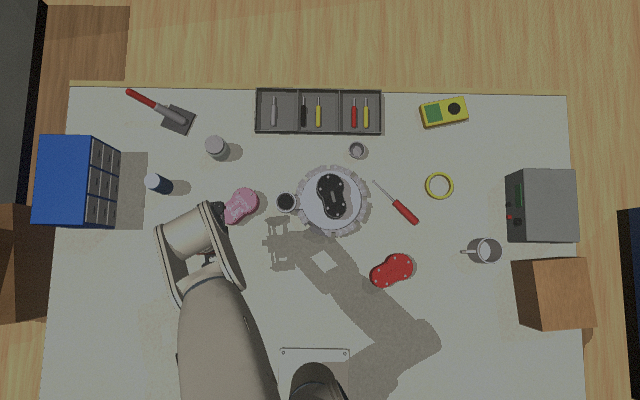

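Run:
```python
from h import *
d=ctrl.get_image("top"); im=d["img"]
f=200/np.tan(np.radians(d["fovy"])/2); M=np.linalg.inv(d["camera_from_world"])
g=cv2.cvtColor(im,cv2.COLOR_RGB2GRAY); m=(g<70).astype(np.uint8); m[:190]=0;m[214:]=0;m[:,:272]=0;m[:,300:]=0
n,l,s,c=cv2.connectedComponentsWithStats(m); i=1+np.argmax(s[1:,4]); u,v=c[i]; print(s[i],c[i])
r=M[:3,:3]@[(u-d["cx"])/f,(v-d["cy"])/f,1]; k=(M[:3,3]+r*(89-M[2,3])/r[2])[:2]; e=k-[571.1,-45.7]; print(k,139.7-np.degrees(np.arctan2(e[1],e[0])))
z=pts(d)[...,2][l==i]; print(np.median(z),z.mean()); print(ctrl.get_obs()["qvel"].round(3))
```

```text
[278 193  16  17 206] [285.03883495 201.10679612]
[560.06968471  96.18292854] 45.25463160630571
88.46979508335437 94.09400238502094
[-0.027  0.002 -0.01  -0.002  0.001 -0.001]
```

Checks agree: the table is at about 45° and the plunger is out, so I'm handing the job in.

```bash
python3 -c "
from workcell import ctrl
print(ctrl.close_job())"
```

```text
the job is handed in; nothing more can be done
None
```

I pushed the plunger in about 12.5 mm with the shut fingertips. Holding it in, I turned the table clockwise to the next notch by pushing on the collar wall. Then I let the plunger spring out, raised the gripper clear and handed the job in at about 9 s; no verdict was reported.

- **Table angle:** three measurements gave 44.3° (collar, top camera), 44.7° (collar, wrist camera) and 45.3° (button, top camera). They disagree by about 1°, which is within the measuring error and the 1.7° tolerance.
- **Plunger:** the button top measured about 89 mm above the bench, the height given for fully out.
- **Appliance:** it stands upright about 6 mm from the platter's middle.
- **Bystanders:** those visible in the last top picture (I compared by eye) are where they were at the start. The arm hid the wrench from that view, so I couldn't check it; the arm and gripper never went low near it.
- **Force readings:** the upward force while pressing read about 4–5 N, below the roughly 8–9 N the spring figures suggest. I didn't find out why; the camera showed the button at the right depth.

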